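# Close up the conveyor's drive box

## Task

Clip the battery's hold-down clamp in the open drive box down onto its pin so that it stays hooked by itself, and turn the quarter-turn wing stud until it lines up with the slot in the cover. Then swing the sprung cover shut over the stud and finish while holding it pressed flat on the box's rim: do not let go, I will lock the stud. Leave the loose tools and parts around the box where they are.

Things in the scene. Friction and masses are not known exactly. Their poses are not given: they have to be found in the camera images.
- box: The conveyor's grey drive box, open on top, bolted down by feet at its -x and +x ends: 210 mm along its x, 200 mm along its y, rim at z = 85 mm. Origin: centre of its underside, z up. The cover is hinged on top of the +y wall. Inside, at x = y = 0, the battery (97 x 43 mm, top at z = 56 mm) under its clamp; along the +y wall a row of terminals 45 mm high. Lengths in 'box x, y, z' are in this frame
- clamp (a joint): Battery hold-down clamp: flat steel bar 14 mm wide, pivoted at box x = 66 mm, y = 0, z = 62 mm (axis parallel to y), reaching 126 mm towards -x, a sprung hook under its free end. In rad: 0 = level over the battery, positive = free end raised. Its spring raises it to 0.55. Pushed down to about -0.01 (stop at -0.035) the hook snaps past the pin; let go, it stays near +0.01. Takes about 10 N
- clamp_pad (a point): Centre of the top of the thumb pad (26 x 24 mm) on the clamp's bar, 105 mm from the pivot, 4 mm above the bar's middle; moves with the bar. With the clamp clipped it is at box x = -39 mm, y = 0, z = 65 mm: closed fingers pushing straight down over that place stay on the bar all the way
- pin (a point): Middle of the keeper pin that the clamp's hook catches: 6 mm thick, parallel to the box's y, at box x = -72 mm, y = 0, z = 45.5 mm, between two bracket ears that reach 54 mm high
- stud (a joint): Quarter-turn wing stud on a pillar in the box, axis vertical. In rad, growing clockwise seen from above: 0 = wing along the box's x (across the slot), 1.57 = wing along the box's y, in line with the cover's slot; end stops at 0 and 1.65. Stiff enough to stay where it is left
- stud_wing (a point): Centre of the top of the wing, at box x = 0, y = -65 mm, z = 112.5 mm. The wing is an upright steel grip 32 mm long, 10 mm thick, 22 mm tall, its underside 5.5 mm above the box's rim, with a dark slot line along its top. The point's x axis runs along the wing, y through its thickness. Nothing near it stands above the rim but the raised clamp and the open cover
- cover (a joint): The box's cover, a flat grey sheet 214 mm (along the hinge) x 204 x 4 mm with louvres and a slot for the wing. In rad: 0 = shut, flat on the rim; positive = open. Its spring holds it open at a stop at 1.4 and throws it open again when let go. Holding it shut takes about 4 N at the slot, more nearer the hinge. A wing not in line with the slot stops it at about 0.17
- cover_hinge (a point): Middle of the cover's hinge line (box x = 0, y = +100 mm, z = 85 mm); its axes turn with the cover: x along the hinge, -y along the sheet to the free edge, z out of the sheet's outer face (up when shut). The outer face lies 4 mm along z
- cover_slot (a point): Centre of the slot (18 mm along the hinge x 42 mm across), on the cover's outer face, 165 mm from the hinge line, midway along it; same axes as cover_hinge
- cover_push (a point): A good place to push, on the cover's outer face 165 mm from the hinge line and 55 mm to the -x side of the slot's centre, clear of wing and louvres; same axes as cover_hinge
- screwdriver: Bystander: a screwdriver lying beside the box; origin on the table under its middle
- wrench: Bystander: an open-end wrench lying on the table
- token_a: Bystander: a red plastic disc 28 mm wide and 8 mm high; origin at the centre of its underside
- token_b: Bystander: a blue plastic disc 28 mm wide and 8 mm high; origin at the centre of its underside
- sensor: Bystander: a brass barrel sensor 63 mm long and 24 mm thick, lying between the robot and the box
- parts_tray: Bystander: an open grey tray 100 x 120 x 35 mm; origin at the centre of its underside
- carton: Bystander: a closed cardboard box 90 x 110 x 50 mm; origin at the centre of its underside

How it is judged (in metres and radians):
On the way:
1. with the cover still open, the clamp is hooked on its pin by itself and the wing is in line with the slot (value of joint clamp below 0.05 rad and contact force between the arm and clamp below 0.3 N and value of joint stud above 1.4 rad and value of joint cover above 0.4 rad), for 0.2 s.
At the end, for the whole second after the job is handed in: The robot is pressing on the cover (more than 1 N) and holds it shut within 0.025 rad of flat on the rim (5 mm at its free edge), with the wing standing up through the slot within 0.17 rad of in line (stud above 1.4) and the clamp still hooked on its pin (below 0.05 rad) (value of joint cover below 0.025 rad and contact force between any of the arm, the fingers and cover above 1 N and value of joint stud above 1.4 rad and value of joint clamp below 0.05 rad); the arm keeps its last pose, push and grip.
It fails at once if a loose tool or part beside the box is pushed more than 30 mm (distance of any of screwdriver, wrench, token_a, token_b, sensor, parts_tray, carton from where it was at the start of the episode above 0.03 m).
It also fails if it takes over 69 s, if anything falls off the work surface, if the arm or the gripper's body presses on something with over 40 N, if the wrist force passes 120 N, or if a joint passes its speed limit or range.

## Robot

A 6-joint arm with a two-finger parallel gripper is mounted at the origin on the work surface. World frame = base frame: x ahead of the robot, y to its left, z up, the work surface at z = 0. Lengths are in mm, angles in rad, forces in N, time in s.
With the tool pointing down it reaches from about 350 to 975 mm from the base axis. Payload 7.1 kg.
Tool frame: the origin (TCP) lies midway between the tips of the shut fingers; the grasp point (between the pads) lies 19 mm behind it (ctrl.grasp_offset is the distance from the TCP to the grasp point, in mm); z points along the fingers, y is the line along which they close (so a half turn about z gives the same grasp; the last joint's range is limited). The gripper opens to 88 mm and grips with 3 to 60 N. Pads are 20 mm wide; open, the fingers measure 115 mm over their backs; the gripper's body (75 mm by 178 mm) begins 61 mm behind the grasp point.
Start: joints at [1.196, 0.423, 1.63, -0, 1.089, -0.019], TCP at [217.681, 585.85, 222.675] pointing down, gripper open.
Joint ranges: [-3, 3], [-0.9, 2.11], [0.09, 2.58], [-1.31, 4.45], [0.11, 2.69], [-2.54, 2.54]. Speed limits (rad/s): [2.39, 2.39, 3.01, 3.14, 3.14, 3.14].

## Interface

Orientations are given as a rotation vector (axis times angle).
In Python, from workcell import ctrl gives the robot as it stands. The module is installed in compiled form; this text tells all that it offers.
- The arm moves only by the tool servo_tool, never from a script. Its argument "rows" is a list of rows, each a list of 7 numbers: the turn, a rotation vector about the tool's x, y, z as a fraction of full scale, then the shift along the tool's x, y, z as a fraction of full scale, then the finger opening in mm, from 0 to 87.8. A call has 1 to 10 rows; each row is the pose to reach, as a shift and turn from the pose commanded when the call began, along the tool's axes at that moment; what a row does not reach only later rows make up. Full scale, the value 1, is 20 cm for a shift and 1.5 rad for a turn. A row lasts 1/8 s, in which the tool goes at most 62.5 mm and 10.7 degrees, less where a joint would pass 70% of its speed; a pose out of reach is approached as far as the arm can. A call with a number of a shift or a turn outside -1 to 1 is refused whole. A call with a gripper value outside its range is refused whole. The fingers move at their own pace and stop on an object; the grip force is fixed at half the most. Time passes only in rows, so rows that repeat a pose let the fingers close. It gives the time, the measured TCP pose, the force, the opening and the grip force at its end, in the units of the state.
- ctrl.get_obs(): the state, without advancing time (a new reading comes with each control period).
- ctrl.get_image(name): name is "side" or "top"; returns (picture, depth): 384x512x3 uint8, red, green, blue; 384x512 float32, mm along the optical axis (not along the pixel's ray), 0 where there is no reading.
- ctrl.camera_info(name): a dict with "intrinsics" (3x3 intrinsics, pixels), "k1" (the pictures are not rectified: a ray, as slopes to the right and down, at radius r is drawn at 1 + k1 r^2 times it, then the intrinsics apply), "R" (3x3) and "t" (3): a world point X has camera coordinates R X + t. Camera axes: x right, y down, z forward; pixel columns grow to the right and rows downward; lengths in mm; the calibration is good to about 2 mm. A picture is of the moment at which its call begins. camera_info takes no time and is no camera call.
- ctrl.close_job(): hands the job in; it is judged then, once.
The state is a dict: "t": time; "qpos": joint angles; "qvel": joint speeds; "joint_torque": joint torques, N m; "ee_pos": TCP position; "orientation": TCP orientation; "ft_force": force on the tool from outside, world axes, zero at the start; "moment": the same for the moment, N m; "width": finger opening in mm; "grasp_force": force on a finger pad.
Only numpy, scipy, OpenCV 4.12 (cv2) and the standard library are available. Lean on these libraries where they do the work, as an engineer would, in place of code of your own. Each camera call takes 0.05 s, during which the arm holds its last target. There are 200 camera calls.

## Working session

There is one attempt and no reset: what is moved stays moved. The work goes in short steps, Python scripts to look and compute and a tool call to move; the robot and the scene stay as the last step left them, time stands still between calls to the robot, and variables do not carry over. Pictures are saved under pics/ and viewed, at most 10 in all, crops included, and the job is handed in when it is done.

Besides the shell and the picture viewer there is one more tool, called after "Request:" as name([rows], argument=value, ...), one row to a line, values as JSON. servo_tool: Moves the arm, as the interface text tells. Its arguments: {"type":"object","properties":{"rows":{"type":"array","items":{"type":"array","items":{"type":"number"}}}},"required":["rows"]}

```bash
mkdir -p pics; python3 - <<'E'
from workcell import ctrl
import cv2,numpy as np
for n in("top","side"):
    p,d=ctrl.get_image(n); np.savez(f"pics/{n}0.npz",p=p,d=d); cv2.imwrite(f"pics/{n}0.png",p[...,::-1])
    i=ctrl.camera_info(n); print(n,np.round(i["intrinsics"],1).tolist(),i["k1"],np.round(i["R"],3).tolist(),np.round(i["t"]))
o=ctrl.get_obs(); print(o)
E
```

```text
top [[466.4, 0.0, 252.9], [0.0, 466.4, 192.7], [0.0, 0.0, 1.0]] -0.07640917865966027 [[0.023, -1.0, 0.007], [-0.98, -0.024, -0.195], [0.195, -0.003, -0.981]] [ -72.  476. 1309.]
side [[380.4, 0.0, 253.1], [0.0, 380.4, 190.4], [0.0, 0.0, 1.0]] 0.02460282059479973 [[-0.614, 0.789, -0.016], [0.49, 0.366, -0.791], [-0.618, -0.494, -0.612]] [ 340. -123. 1487.]
{'t': 0.1, 'qpos': array([ 1.19602417e+00,  4.23773982e-01,  1.63060354e+00,  8.53819621e-06,
        1.08862298e+00, -1.90070356e-02]), 'qvel': array([-0.00056366, -0.0030647 , -0.00026177, -0.00044546, -0.00097152,
       -0.0013072 ]), 'joint_torque': array([ 1.27166699e-03, -5.45617640e+01, -2.74325502e+01,  6.46108529e-02,
        1.88563275e-02, -6.68428726e-06]), 'ee_pos': array([217.48396234, 585.39767512, 221.97741302]), 'orientation': array([-5.55848031e-01, -3.09173992e+00,  2.16620016e-03]), 'ft_force': array([ 0.01763991, -0.03631185,  0.11465491]), 'moment': array([-0.01660974, -0.02449259,  0.03241543]), 'grasp_force': 0.0, 'width': 87.54032402497057}
```

View pics/top0.png

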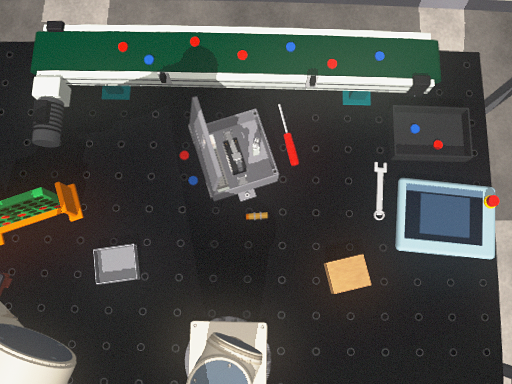

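View pics/side0.png

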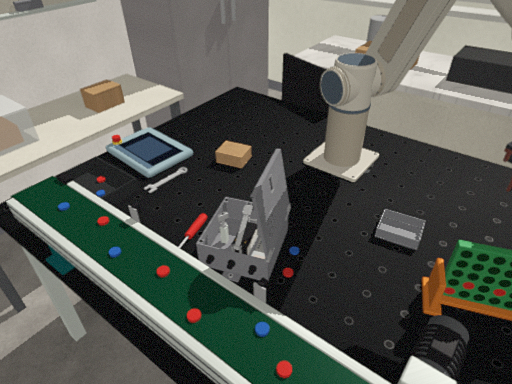

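The top view shows the box at about (238,155), with its cover standing at the left (195,150). The screwdriver is on its right, the tokens on its left, and the sensor below at (257,216). I'll zoom in and compute the world points.

```bash
cat > h.py <<'E'
import numpy as np,cv2
from workcell import ctrl
def world(n,d,pts,z=None):
    i=ctrl.camera_info(n);K=np.array(i["intrinsics"]);R=np.array(i["R"]);t=np.array(i["t"]);out=[]
    u=cv2.undistortPoints(np.array(pts,float).reshape(-1,1,2),K,np.array([i["k1"],0,0,0.])).reshape(-1,2)
    C=-R.T@t
    for (a,b),p in zip(u,pts):
        r=R.T@np.array([a,b,1])
        s=d[int(round(p[1])),int(round(p[0]))] if z is None else (z-C[2])/r[2]
        out.append(C+s*r)
    return np.array(out)
def proj(n,X):
    i=ctrl.camera_info(n);K=np.array(i["intrinsics"])
    return cv2.projectPoints(np.array(X,float).reshape(-1,1,3),cv2.Rodrigues(np.array(i["R"]))[0],np.array(i["t"],float),K,np.array([i["k1"],0,0,0.]))[0].reshape(-1,2)
def crop(n,p,x0,y0,w,h,s,f):
    cv2.imwrite(f,cv2.resize(np.ascontiguousarray(p[y0:y0+h,x0:x0+w,::-1]),None,fx=s,fy=s,interpolation=cv2.INTER_CUBIC))
E
python3 - <<'E'
from h import *
T=np.load("pics/top0.npz");S=np.load("pics/side0.npz")
a=np.zeros((600,780,3),np.uint8)
crop("t",T["p"],175,90,130,100+35,4.4,"pics/a.png")
crop("s",S["p"],185,140,130,140,4.2,"pics/b.png")
# rim points from both cameras: heights 70..95 in the region
for n,D in(("top",T),("side",S)):
    x0,x1,y0,y1=(185,300,90,215) if n=="top" else (185,300,140,285)
    pts=[(u,v) for v in range(y0,y1) for u in range(x0,x1)]
    W=world(n,D["d"],pts); m=(W[:,2]>81)&(W[:,2]<89); P=W[m,:2]
    print(n,m.sum(),P.min(0),P.max(0),cv2.minAreaRect(P.astype(np.float32)))
    np.save(f"pics/W{n}.npy",W)
E
```

```text
top 290 [ 457.5072065  -130.66532862] [720.36809714 119.70207126] ((590.3169555664062, -0.02825927734375), (213.09706115722656, 205.0201873779297), 19.497947692871094)
side 337 [ 450.13693348 -128.52702327] [718.99430924 132.80571463] ((586.8090209960938, 0.5470123291015625), (218.66873168945312, 205.30372619628906), 19.265539169311523)
```

View pics/a.png

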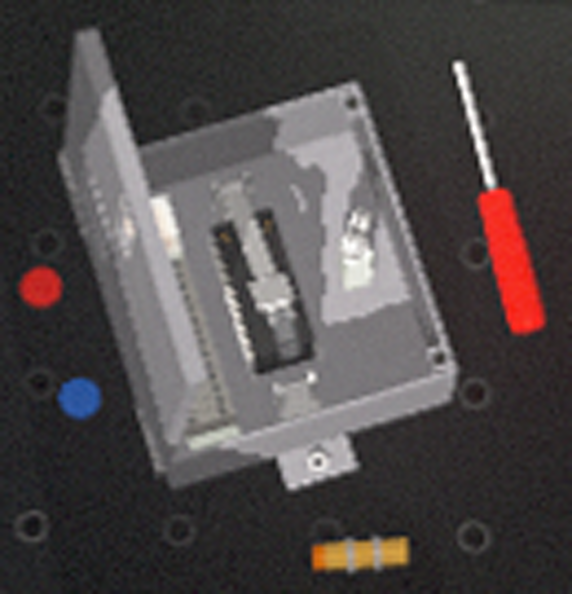

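View pics/b.png

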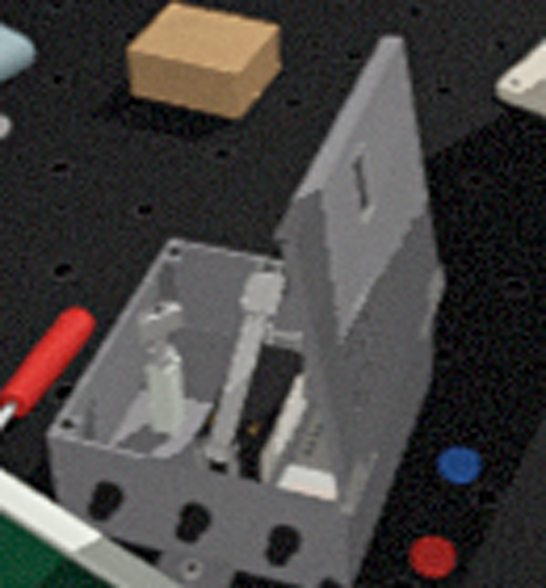

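```bash
python3 - <<'E'
from h import *
c=[(357,83),(455,372),(162,468),(60,158)]
P=world("top",None,[(175+x/4.4,90+y/4.4) for x,y in c],85.);print(P.round(1))
e=P[0]-P[1];print(np.hypot(*e[:2]),np.degrees(np.arctan2(e[1],e[0])),np.hypot(*(P[2]-P[1])[:2]))
# side: corners
c=[(172,240),(50,437)]
Q=world("side",None,[(185+x/4.2,140+y/4.2) for x,y in c],85.);print(Q.round(1))
for n in("top","side"):
    W=np.load(f"pics/W{n}.npy")
    m=(W[:,2]>87)&(W[:,2]<118)&(np.hypot(W[:,0]-620,W[:,1]+55)<60);print(n,W[m].round(1).tolist())
E
```

```text
[[ 721.1  -64.    85. ]
 [ 524.3 -131.8   85. ]
 [ 456.3   55.3   85. ]
 [ 663.5  131.5   85. ]]
208.16041397715816 19.003314989902446 199.03224792141623
[[ 524.6 -126.4   85. ]
 [ 722.1  -56.5   85. ]]
top [[667.1, -79.3, 88.7], [652.4, -85.4, 87.6], [645.2, -85.4, 90.7], [646.2, -88.4, 88.0], [636.7, -88.5, 89.2], [636.8, -91.4, 89.2], [625.5, -65.3, 112.5], [626.5, -68.2, 109.6], [634.1, -91.5, 88.2], [622.0, -62.5, 113.8], [622.2, -65.4, 113.4], [621.3, -68.2, 116.6], [622.5, -71.1, 113.0], [621.3, -62.6, 106.8], [619.8, -65.5, 111.8], [620.5, -68.3, 109.9], [620.9, -71.2, 108.9], [627.4, -94.4, 90.5], [617.7, -59.9, 108.7], [615.9, -62.7, 114.4], [616.5, -65.5, 112.7], [616.5, -68.3, 113.1], [622.4, -71.4, 94.8], [619.3, 3.4, 89.2], [615.0, -59.9, 107.9], [615.0, -65.6, 108.1], [613.4, -68.4, 113.4], [616.0, 3.3, 90.2], [616.4, 0.4, 89.0], [612.1, -60.0, 107.5], [611.3, -62.8, 110.4], [611.1, -65.7, 111.0], [613.9, -68.6, 102.5], [618.6, -97.5, 89.9], [612.0, 3.0, 93.2], [611.6, 0.1, 94.9], [610.1, -57.2, 104.3], [608.0, -60.1, 111.1], [607.7, -62.9, 112.4], [607.3, -65.7, 113.9
[... 2733 characters left out ...]
], [622.0, -62.7, 95.4], [620.1, -60.7, 95.1], [616.5, -60.4, 92.7], [613.0, -59.8, 90.4], [612.4, -56.4, 91.9], [588.3, -9.9, 99.7], [590.6, -4.2, 104.4], [625.5, -63.6, 93.6], [624.2, -60.8, 94.2], [615.9, -61.2, 88.0], [615.3, -57.9, 89.3], [594.1, -5.0, 102.8], [591.6, -3.5, 101.8], [595.4, -4.0, 100.5], [594.3, -1.3, 101.3], [598.1, -1.8, 100.0], [595.5, -0.4, 98.9], [601.3, -2.9, 98.0], [599.1, -1.1, 97.4], [603.4, -1.2, 96.8], [603.4, 2.4, 98.8], [606.1, 1.0, 96.2], [603.4, 2.3, 95.0], [659.5, -78.6, 87.5], [607.5, -1.7, 91.9], [606.7, 1.3, 93.0], [602.9, 1.7, 90.4], [611.3, 1.5, 92.9], [608.8, 3.0, 91.8], [611.4, 1.5, 89.1], [610.4, 4.2, 89.9], [614.4, 3.9, 88.9], [618.7, 3.8, 88.5]]
```

```bash
cat >> h.py <<'E'
from scipy.spatial.transform import Rotation as Ro
C0=np.array([590.2,-0.1,0]);TH=np.radians(19.2)
B=np.array([[np.cos(TH),-np.sin(TH),0],[np.sin(TH),np.cos(TH),0],[0,0,1]])
def w(b): return C0+B@np.array(b,float)
def go(b,pos=None,yaw=None,R=None):
    """fractions from the current pose to box point b with tool y at box angle yaw deg"""
    o=ctrl.get_obs();R0=Ro.from_rotvec(o["orientation"]).as_matrix() if R is None else R
    p=o["ee_pos"] if pos is None else pos
    f=(R0.T@(w(b)-p))/200
    if yaw is not None:
        a=TH+np.radians(yaw);y=np.array([np.cos(a),np.sin(a),0]);z=np.array([0,0,-1.]);R1=np.array([np.cross(y,z),y,z]).T
    else: R1=R0
    print(np.round(np.r_[Ro.from_matrix(R0.T@R1).as_rotvec()/1.5,f],4).tolist()); return R1
def st():
    o=ctrl.get_obs();print(o["t"],"box",(B.T@(o["ee_pos"]-C0)).round(1),"F",(B.T@o["ft_force"]).round(1),"w",o["width"],"q",o["qpos"].round(2))
E
python3 -c "
from h import *
st();go([-39,0,300],yaw=0)"
```

```text
0.1 box [-159.4  675.5  222. ] F [ 0.  -0.   0.1] w 87.54032402497057 q [ 1.2   0.42  1.63  0.    1.09 -0.02]
[-0.0009, 0.0004, 0.5866, -2.6163, -2.2199, -0.3871]
```

Request:
servo_tool([
  [0,0,0.117,-0.12,-0.1,-0.2,0],
  [0,0,0.235,-0.28,-0.25,-0.4,0],
  [0,0,0.352,-0.45,-0.4,-0.6,0],
  [0,0,0.47,-0.65,-0.55,-0.8,0],
  [-0.001,0,0.587,-0.87,-0.74,-0.9,0],
  [-0.001,0,0.587,-0.87,-0.74,-0.9,0],
])

```text
t: 0.85
ee_pos: [331.0, 384.4, 404.7]
orientation: [1.827, 2.554, 0.007]
ft_force: [-0.7, 1.2, -0.6]
width: 31.0
grasp_force: 0.0
```

```bash
python3 -c "
from h import *
st();go([-39,0,300],yaw=0)"
```

```text
0.85 box [-118.3  448.3  404.7] F [-0.3  1.4 -0.6] w 31.03988923537608 q [ 0.84  0.07  1.67 -0.    1.39  0.51]
[0.003, -0.0012, -0.004, -2.2402, 0.4078, 0.5211]
```

Request:
servo_tool([
  [0,0,0,-0.25,0.05,0,0],
  [0,0,0,-0.5,0.1,0,0],
  [0,0,0,-0.75,0.15,0,0],
  [0,0,0,-1,0.2,0,0],
])

```text
t: 1.35
ee_pos: [432.8, 210.1, 401.7]
orientation: [-1.817, -2.562, -0.001]
ft_force: [0.9, 0.7, -0.3]
width: 0.7
grasp_force: 0.0
```

Request:
servo_tool([
  [0,0,0,-0.25,0.05,0,0],
  [0,0,0,-0.5,0.1,0,0],
  [0,0,0,-0.75,0.15,0.1,0],
  [0,0,0,-1,0.2,0.3,0],
  [0,0,0,-1,0.2,0.5,0],
  [0,0,0,-1,0.2,0.5,0],
])

```text
t: 2.1
ee_pos: [534.1, 35.2, 298.7]
orientation: [-1.816, -2.555, 0.005]
ft_force: [-1.0, 0.8, -0.1]
width: 0.5
grasp_force: 0.0
```

```bash
python3 -c "
from h import *
st();go([-39,0,180],yaw=0)"
```

```text
2.1 box [-41.4  51.8 298.7] F [-0.7  1.1 -0.1] w 0.46678539200784824 q [ 0.04  0.21  1.75  0.    1.19 -0.29]
[-0.0044, -0.0022, -0.0001, -0.261, 0.0159, 0.5926]
```

Request:
servo_tool([
  [-0.004,-0.002,0,-0.26,0.016,0,0],
  [-0.004,-0.002,0,-0.26,0.016,0.3,0],
  [-0.004,-0.002,0,-0.26,0.016,0.6,0],
  [-0.004,-0.002,0,-0.26,0.016,0.74,0],
  [-0.004,-0.002,0,-0.26,0.016,0.74,0],
  [-0.004,-0.002,0,-0.26,0.016,0.74,0],
])

```text
t: 2.85
ee_pos: [558.1, -12.2, 156.6]
orientation: [1.814, 2.554, 0.01]
ft_force: [1.3, 0.4, -0.3]
width: 0.7
grasp_force: 0.0
```

```bash
python3 - <<'E'
from h import *
st();go([-39,0,66],yaw=0)
for n,(x,y) in(("top",(175,90)),("side",(185,120))):
    p,d=ctrl.get_image(n); crop(n,p,x,y,130,135,2.9,f"pics/c{n}.png")
cv2.imwrite("pics/c.png",np.hstack([cv2.imread("pics/ctop.png"),cv2.imread("pics/cside.png")]))
E
```

```text
2.85 box [-34.3  -0.9 156.6] F [ 1.3 -0.1 -0.3] w 0.6528894917345992 q [-0.04  0.41  1.83  0.    0.89 -0.38]
[0.0068, 0.0023, 0.0004, 0.0059, -0.028, 0.4527]
```

View pics/c.png

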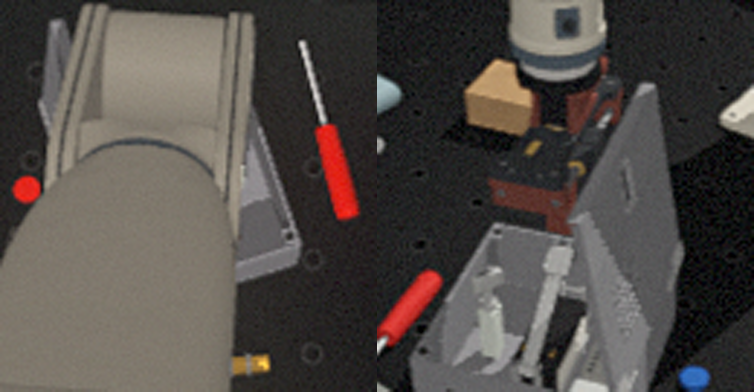

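The fingers hang just above the thumb pad, clear of the cover. I'll push down now.

Request:
servo_tool([
  [0.005,0,0,0.005,-0.02,0.1,0],
  [0.005,0,0,0.005,-0.02,0.2,0],
  [0.005,0,0,0.005,-0.02,0.3,0],
  [0.005,0,0,0.005,-0.02,0.4,0],
  [0.005,0,0,0.005,-0.02,0.44,0],
  [0.005,0,0,0.005,-0.02,0.46,0],
  [0.005,0,0,0.005,-0.02,0.46,0],
  [0.005,0,0,0.005,-0.02,0.46,0],
])

```text
t: 3.95
ee_pos: [553.4, -13.3, 62.6]
orientation: [1.819, 2.558, -0.002]
ft_force: [0.9, -0.6, 5.1]
width: 0.1
grasp_force: 2.3
```

```bash
python3 -c "
from h import *
st();go([-39,0,60],yaw=0)"
```

```text
3.95 box [-39.1  -0.4  62.6] F [ 0.7 -0.9  5.1] w 0.10248352256460302 q [-0.04  0.55  1.88 -0.    0.71 -0.38]
[0.0004, 0.0019, -0.0004, 0.002, 0.0004, 0.0129]
```

Request:
servo_tool([
  [0,0,0,0,0,0.01,0],
  [0,0,0,0,0,0.015,0],
  [0,0,0,0,0,0.015,0],
])

```text
t: 4.32
ee_pos: [553.5, -13.4, 61.1]
orientation: [1.819, 2.558, -0.002]
ft_force: [-5.0, -0.3, 21.3]
width: 0.4
grasp_force: 10.6
```

Request:
servo_tool([
  [0,0,0,0,0,-0.1,0],
  [0,0,0,0,0,-0.35,0],
  [0,0,0,0,0,-0.6,0],
  [0,0,0,0,0,-0.7,0],
  [0,0,0,0,0,-0.7,0],
])

```text
t: 4.95
ee_pos: [553.6, -12.9, 200.5]
orientation: [1.818, 2.557, -0.0]
ft_force: [0.1, 0.6, -0.2]
width: 0.3
grasp_force: 0.0
```

```bash
python3 - <<'E'
from h import *
st();go([0,-65,160],yaw=50)
p,d=ctrl.get_image("side"); crop("side",p,185,140,130,140,4.2,"pics/d.png")
# wing angle from side depth
pts=[(u,v) for v in range(140,285) for u in range(185,300)]
W=(world("side",d,pts)-C0)@B
m=(abs(W[:,0])<25)&(abs(W[:,1]+65)<25)&(W[:,2]>93)&(W[:,2]<118)
c=W[m,:2];print(m.sum(),c.mean(0),cv2.minAreaRect(c.astype(np.float32)))
E
```

```text
4.95 box [-38.8  -0.  200.5] F [ 0.3  0.5 -0.2] w 0.3357238863084864 q [-0.04  0.35  1.81 -0.    0.98 -0.38]
[0.0004, 0.0027, -0.5822, -0.324, 0.1938, 0.2043]
71 [  1.59048055 -63.59747084] ((0.4734630584716797, -64.00605010986328), (10.75382137298584, 31.082080841064453), 55.6551399230957)
```

View pics/d.png

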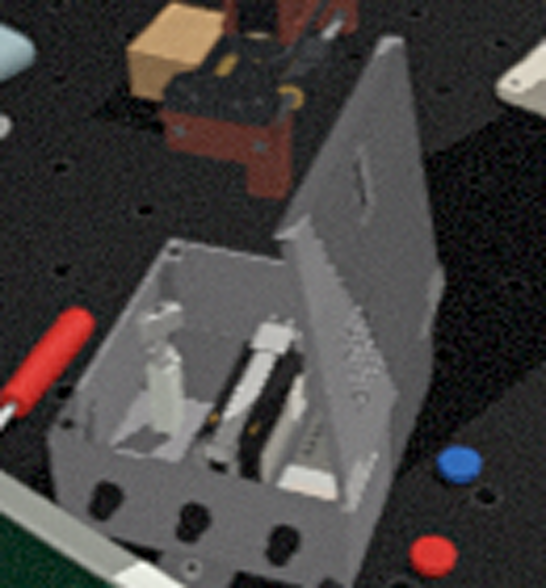

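The clamp is clipped down, with its pad at (275,335). The wing sits at about 0.6 rad, so I'll approach it with tool y at box yaw 55°.

Request:
servo_tool([
  [0,0.003,-0.11,-0.1,0.06,0,45],
  [0,0.003,-0.22,-0.2,0.12,0,45],
  [0,0.003,-0.33,-0.324,0.195,0,45],
  [0,0.003,-0.44,-0.324,0.195,0.05,45],
  [0,0.003,-0.55,-0.324,0.195,0.1,45],
  [0,0.003,-0.64,-0.324,0.195,0.2,45],
  [0,0.003,-0.64,-0.324,0.195,0.2,45],
  [0,0.003,-0.64,-0.324,0.195,0.2,45],
])

```text
t: 6.0
ee_pos: [610.7, -61.3, 158.9]
orientation: [-0.436, -3.107, -0.0]
ft_force: [-1.1, 0.8, 0.2]
width: 45.2
grasp_force: 0.0
```

```bash
python3 -c "
from h import *
st();go([0.3,-64.5,92],yaw=55)"
```

```text
6.0 box [ -0.8 -64.6 158.9] F [-0.7  1.1  0.2] w 45.15764255338267 q [-0.12  0.49  1.7   0.    0.96 -1.41]
[-0.0002, -0.0028, -0.0021, -0.0055, 0.0034, 0.3344]
```

Request:
servo_tool([
  [0,-0.003,-0.002,-0.005,0.003,0.1,45],
  [0,-0.003,-0.002,-0.005,0.003,0.22,45],
  [0,-0.003,-0.002,-0.005,0.003,0.3,45],
  [0,-0.003,-0.002,-0.005,0.003,0.33,45],
  [0,-0.003,-0.002,-0.005,0.003,0.33,30],
  [0,-0.003,-0.002,-0.005,0.003,0.33,5],
  [0,-0.003,-0.002,-0.005,0.003,0.33,5],
  [0,-0.003,-0.002,-0.005,0.003,0.33,5],
  [0,-0.003,-0.002,-0.005,0.003,0.33,5],
])

```text
t: 7.12
ee_pos: [611.8, -64.9, 94.4]
orientation: [0.426, 3.11, -0.009]
ft_force: [-3.4, -19.1, 3.3]
width: 9.7
grasp_force: 30.0
```

```bash
python3 -c "
from h import *
st();go([0.3,-64.5,92],yaw=-1)"
```

```text
7.125 box [ -0.9 -68.3  94.4] F [ -9.5 -16.9   3.3] w 9.665401874295616 q [-0.12  0.57  1.73 -0.01  0.84 -1.42]
[-0.0022, 0.0036, 0.6539, 0.0057, 0.019, 0.0117]
```

Width 9.7 mm confirms the wing is held. It sits about 4 mm off along tool y, so I'll relieve that and turn.

Request:
servo_tool([
  [0,0,0,0,-0.018,0,5],
  [0,0,0.11,0,-0.018,0,5],
  [0,0,0.22,0,-0.018,0,5],
  [0,0,0.33,0,-0.018,0,5],
  [0,0,0.44,0,-0.018,0,5],
  [0,0,0.55,0,-0.018,0,5],
  [0,0,0.64,0,-0.018,0,5],
  [0,0,0.655,0,-0.018,0,5],
  [0,0,0.655,0,-0.018,0,5],
])

```text
t: 8.25
ee_pos: [611.6, -65.2, 94.3]
orientation: [1.84, 2.542, 0.001]
ft_force: [-0.9, -6.0, 4.1]
width: 9.9
grasp_force: 30.0
```

```bash
python3 -c "
from h import *
st();go([0,-64.5,92],yaw=0);print(ctrl.get_obs()['moment'])"
```

```text
8.25 box [ -1.2 -68.5  94.3] F [-2.9 -5.4  4.1] w 9.90622350573228 q [-0.12  0.57  1.73 -0.    0.84 -0.44]
[0.0015, 0.0016, -0.0118, 0.0202, 0.0059, 0.0117]
[-1.04193833  0.24405507 -0.04008893]
```

Request:
servo_tool([
  [0,0,0,0,0,0,40],
  [0,0,0,0,0,0,40],
  [0,0,0,0,0,0,40],
  [0,0,0,0,0,-0.2,40],
  [0,0,0,0,0,-0.5,30],
  [0,0,0,0,0,-0.8,0],
  [0,0,0,0,0,-1,0],
  [0,0,0,0,0,-1,0],
])

```text
t: 9.25
ee_pos: [612.6, -64.4, 297.6]
orientation: [1.84, 2.536, 0.007]
ft_force: [0.2, 0.0, -0.1]
width: 3.7
grasp_force: 0.0
```

```bash
sed -i 's/^C0=.*/C0=np.array([591.0,-2.6,0]);TH=np.radians(19.2)/' h.py; python3 - <<'E'
from h import *
st();go([-55,125,320],yaw=0)
p,d=ctrl.get_image("side"); crop("side",p,185,140,130,140,4.2,"pics/e.png")
pts=[(u,v) for v in range(140,285) for u in range(185,300)]
W=(world("side",d,pts)-C0)@B
m=(abs(W[:,0])<25)&(abs(W[:,1]+65)<25)&(W[:,2]>93)&(W[:,2]<118)
c=W[m,:2];print(m.sum(),c.mean(0),cv2.minAreaRect(c.astype(np.float32)))
E
```

```text
9.25 box [ 1.000e-01 -6.550e+01  2.976e+02] F [ 0.2 -0.  -0.1] w 3.705979890928503 q [-0.12  0.33  1.59 -0.    1.22 -0.44]
[0.0054, 0.0027, -0.0131, 0.9465, -0.2932, -0.1181]
69 [  1.65476718 -60.67132133] ((0.11007976531982422, -60.55176544189453), (29.3846435546875, 12.229423522949219), 82.68778228759766)
```

View pics/e.png

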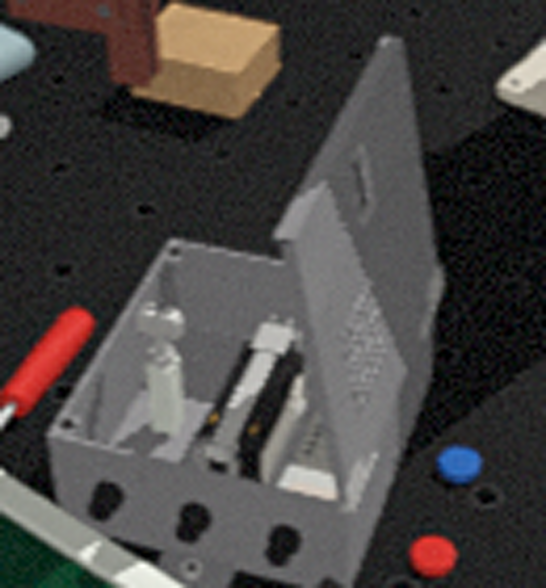

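The wing is now along box y at about (165,322), and the clamp is still down. Next I'll go over the cover's top edge to its outer side.

Request:
servo_tool([
  [0,0,-0.01,0,-0.05,-0.2,0],
  [0,0,-0.01,0.1,-0.15,-0.3,0],
  [0,0,-0.01,0.35,-0.25,-0.3,0],
  [0,0,-0.01,0.6,-0.29,-0.3,0],
  [0,0,-0.01,0.85,-0.29,-0.3,0],
  [0,0,-0.01,0.95,-0.29,-0.3,0],
  [0,0,-0.01,0.95,-0.29,-0.3,0],
])

```text
t: 10.18
ee_pos: [495.5, 99.2, 351.7]
orientation: [-1.823, -2.558, 0.002]
ft_force: [0.3, 0.1, 0.4]
width: 0.4
grasp_force: 0.0
```

```bash
python3 -c "
from h import *
st();R=go([-55,125,250],yaw=0);go([-55,95,255])"
```

```text
10.175 box [-56.7 127.6 351.7] F [ 0.3 -0.1  0.4] w 0.44647704636892094 q [ 0.17  0.11  1.75 -0.    1.29 -0.16]
[-0.001, 0.0004, -0.0016, -0.0126, 0.0093, 0.5083]
[0.0, 0.0, 0.0, -0.1626, 0.0096, 0.4834]
```

Request:
servo_tool([
  [0,0,0,-0.012,0.009,0.2,0],
  [0,0,0,-0.012,0.009,0.4,0],
  [0,0,0,-0.012,0.009,0.5,0],
  [0,0,0,-0.012,0.009,0.5,0],
  [0,0,0,-0.1,0.009,0.5,0],
  [0,0,0,-0.15,0.009,0.5,0],
  [0,0,0,-0.18,0.009,0.5,0],
  [0,0,0,-0.18,0.009,0.5,0],
])

```text
t: 11.18
ee_pos: [510.5, 64.2, 253.8]
orientation: [1.826, 2.553, 0.002]
ft_force: [0.5, 0.1, -0.3]
width: 0.6
grasp_force: 0.0
```

```bash
python3 -c "
from h import *
st()
for th in (1.3,1.2,1.1,1,.9,.8,.7,.6): print(th,end=' ');go([-55,110-168*np.cos(th)+4*np.sin(th),85+168*np.sin(th)+4*np.cos(th)],yaw=0)"
```

```text
11.175 box [-54.   89.6 253.8] F [ 0.5 -0.1 -0.3] w 0.5928041967425146 q [ 0.1   0.22  1.84 -0.    1.07 -0.23]
1.3 [0.0015, 0.0008, -0.0041, -0.1032, -0.0042, 0.0294]
1.2 [0.0015, 0.0008, -0.0041, -0.1835, -0.0037, 0.0541]
1.1 [0.0015, 0.0008, -0.0041, -0.2609, -0.0033, 0.0866]
1 [0.0015, 0.0008, -0.0041, -0.3347, -0.003, 0.1268]
0.9 [0.0015, 0.0008, -0.0041, -0.4041, -0.0027, 0.1741]
0.8 [0.0015, 0.0008, -0.0041, -0.4684, -0.0024, 0.2281]
0.7 [0.0015, 0.0008, -0.0041, -0.527, -0.0022, 0.2882]
0.6 [0.0015, 0.0008, -0.0041, -0.5793, -0.002, 0.3539]
```

Request:
servo_tool([
  [0,0,0,-0.05,0,0.015,0],
  [0,0,0,-0.1,0,0.03,0],
  [0,0,0,-0.18,0,0.055,0],
  [0,0,0,-0.26,0,0.085,0],
  [0,0,0,-0.335,0,0.127,0],
  [0,0,0,-0.405,0,0.175,0],
  [0,0,0,-0.47,0,0.23,0],
  [0,0,0,-0.527,0,0.29,0],
  [0,0,0,-0.58,0,0.355,0],
  [0,0,0,-0.58,0,0.355,0],
])

```text
t: 12.42
ee_pos: [547.3, -45.6, 181.2]
orientation: [-1.827, -2.555, 0.001]
ft_force: [-0.1, 1.1, 2.0]
width: 0.5
grasp_force: 1.1
```

```bash
python3 - <<'E'
from h import *
st()
for th in (.5,.4,.3,.2,.1): print(th,end=' ');go([-55,110-168*np.cos(th)+4*np.sin(th),85+168*np.sin(th)+4*np.cos(th)],yaw=0)
go([-55,-65,89])
p,d=ctrl.get_image("side"); crop("side",p,185,140,130,140,4.2,"pics/f.png")
E
```

```text
12.425 box [-55.4 -26.3 181.2] F [0.3 1.1 2. ] w 0.461252641814398 q [-0.1   0.37  1.83 -0.    0.94 -0.43]
0.5 [-0.0004, 0.0002, -0.0039, -0.0461, 0.0024, 0.0607]
0.4 [-0.0004, 0.0002, -0.0039, -0.0844, 0.0026, 0.1354]
0.3 [-0.0004, 0.0002, -0.0039, -0.1151, 0.0029, 0.2136]
0.2 [-0.0004, 0.0002, -0.0039, -0.1377, 0.0031, 0.2945]
0.1 [-0.0004, 0.0002, -0.0039, -0.1522, 0.0032, 0.3772]
[0.0, 0.0, 0.0, -0.1934, 0.0035, 0.461]
```

View pics/f.png

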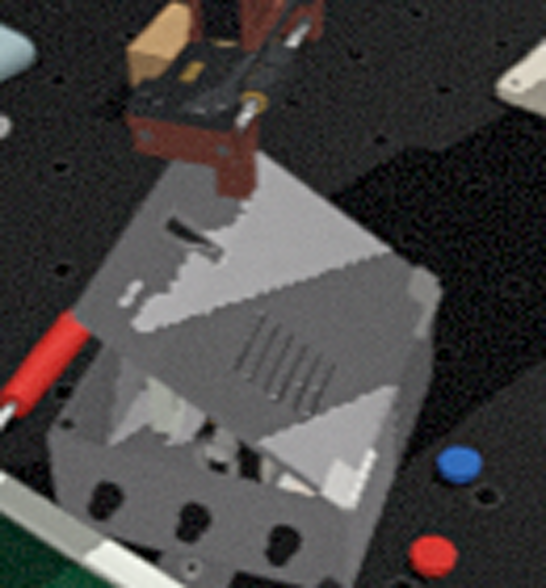

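The cover is being pushed by the fingertips at (237,190), with the slot at (195,238) clear of them. I'll continue down.

Request:
servo_tool([
  [0,0,0,-0.046,0.002,0.06,0],
  [0,0,0,-0.085,0.002,0.135,0],
  [0,0,0,-0.115,0.002,0.213,0],
  [0,0,0,-0.14,0.002,0.295,0],
  [0,0,0,-0.155,0.002,0.35,0],
  [0,0,0,-0.165,0.002,0.4,0],
  [0,0,0,-0.175,0.002,0.44,0],
  [0,0,0,-0.18,0.002,0.46,0],
  [0,0,0,-0.18,0.002,0.465,0],
  [0,0,0,-0.18,0.002,0.465,0],
])

```text
t: 13.72
ee_pos: [560.0, -79.1, 89.7]
orientation: [1.825, 2.555, 0.001]
ft_force: [-1.7, 0.5, 3.7]
width: 0.1
grasp_force: 1.6
```

```bash
python3 -c "
from h import *
st()"
```

```text
13.725 box [-54.4 -62.1  89.7] F [-1.5  1.   3.7] w 0.11939373221417278 q [-0.16  0.52  1.84 -0.    0.77 -0.49]
```

Request:
servo_tool([
  [0,0,0,0,0,0.008,0],
  [0,0,0,0,0,0.014,0],
  [0,0,0,0,0,0.014,0],
  [0,0,0,0,0,0.014,0],
])

```text
t: 14.22
ee_pos: [560.2, -79.1, 88.2]
orientation: [1.825, 2.554, 0.001]
ft_force: [-6.1, 2.1, 15.4]
width: 0.3
grasp_force: 7.9
```

```bash
python3 - <<'E'
from h import *
st()
p,d=ctrl.get_image("side"); crop("side",p,185,140,130,140,4.2,"pics/g.png")
pts=[(u,v) for v in range(140,285) for u in range(185,300)]
W=(world("side",d,pts)-C0)@B
for y in (-90,-40,0,40,80):
    m=(abs(W[:,0]-40)<25)&(abs(W[:,1]-y)<10)&(W[:,2]>60);print(y,np.median(W[m,2]))
E
```

```text
14.225 box [-54.3 -62.1  88.2] F [-5.1  4.  15.4] w 0.2571458550165532 q [-0.16  0.53  1.84 -0.    0.77 -0.49]
-90 88.26634206508925
-40 171.46875822867509
0 88.55629235592744
40 88.78134066482073
80 88.65695246686528
```

View pics/g.png

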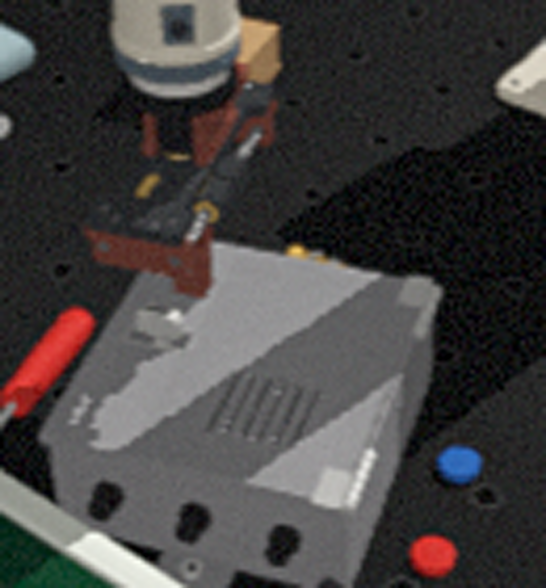

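The cover lies flat at z≈88.5 mm across its whole width. The wing stands up through the slot at (165,325), and the fingers press with 15 N. I'll hand it in.

```bash
python3 -c "
from workcell import ctrl
print(ctrl.close_job())"
```

```text
the job is handed in; nothing more can be done
None
```

The clamp is clipped on its pin, the wing is in line with the slot, and the arm is holding the cover flat on the rim with about 15 N; I handed the job in but got no verdict back, and after the cover shut I could no longer see the clamp.

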